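# Find the candle block's hole and hold it up

### The arm

A 6-joint arm with a two-finger parallel gripper is mounted at the origin on the work surface. World frame = base frame: x ahead of the robot, y to its left, z up, the work surface at z = 0. Lengths are in m, angles in rad, forces in N, time in s.
With the tool pointing down it reaches from about 0.3 to 0.85 m from the base axis. Payload 5.4 kg.
Tool frame: the origin (TCP) lies midway between the tips of the shut fingers; the grasp point (between the pads) lies 19 mm behind it; z points along the fingers, y is the direction in which the jaws open and shut (so a half turn about z gives the same grasp; the last joint's range is limited). The gripper opens to 85 mm and grips with 20 to 120 N. Pads are 22 mm wide; open, the fingers measure 114 mm over their backs; the gripper's body (76 mm by 85 mm) begins 54 mm behind the grasp point. The pads swing forward as they close: fully open they stand 13 mm farther back than shut.
Start: joints at [-1.426, 0.158, 1.597, -0, 1.386, -0.21], TCP at [0.2, -0.539, 0.209] pointing down, gripper open.
Joint ranges: [-2.91, 2.91], [-0.94, 2.29], [0.18, 2.7], [-1.29, 4.43], [0.17, 2.64], [-3, 3]. Speed limits (rad/s): [2.57, 2.57, 3.14, 3.14, 3.14, 3.14].

### API

Orientations are given as a 3x3 rotation matrix whose columns are the frame's x, y, z axes.
In Python, from bench import * gives the robot as it stands.
- The arm moves only by the tool servo_tool, never from a script. Its argument "rows" is a list of rows, each an object with "dr": the turn, a rotation vector about the tool's x, y, z in rad, a list of three; "travel": the shift along the tool's x, y, z in cm, a list of three; "fingers": the closure, from 0 (fully open) to 1 (shut). A call has 1 to 8 rows; each row is the pose to reach, as a shift and turn from the pose measured when the call began, along the tool's axes at that moment; what a row does not reach only later rows make up. A row lasts 1/10 s, in which the tool goes at most 50 mm and 8.59 degrees, less where a joint would pass 70% of its speed; a pose out of reach is approached as far as the arm can. A call with a gripper value outside its range is refused whole. The fingers move at their own pace and stop on an object; "squeeze" is the grip in N (left out, the last holds). Time passes only in rows, so rows that repeat a pose let the fingers close. It gives the time, the measured TCP pose, the force and the opening at its end, in the units of the state.
- get_state(): the state, without advancing time (a new reading comes with each control period).
- camera(name): name is "scene" or "side" or "wrist"; returns a dict with "color" (480x640x3 uint8, red, green, blue), "z_map" (480x640 float32, m along the optical axis (not along the pixel's ray), 0 where there is no reading), "K" (3x3 intrinsics, pixels), "T" (4x4, takes a point from camera to world coordinates). Camera axes: x right, y down, z forward; pixel columns grow to the right and rows downward; lengths in m; the calibration is good to about 2 mm. A picture is of the moment at which its call begins.
- job_done(): hands the job in, once; it reports no verdict.
The state is a dict: "t": time; "joints": joint angles; "qvel": joint speeds; "joint_torque": joint torques, N m; "eef_pos": TCP position; "ee_rot": TCP orientation; "force": force on the tool from outside, world axes, zero at the start; "ft_torque": the same for the moment, N m; "width": opening from 0.0 (shut) to 1.0 (fully open).
Only numpy, scipy, OpenCV 4.12 (cv2) and the standard library are available. Lean on these libraries where they do the work, as an engineer would, in place of code of your own. Each camera call takes 0.05 s, during which the arm holds its last target.

### The job

The dark walnut candle block lies on its side among the shop's tableware, with its candle hole facing any way round: turn it over so that it stands on the table hole-up, then reach down into the hole with the fingertips and feel its brass bottom, to be sure that it is the hole and that it is empty. Then pick the block up again and finish while holding it still for the customer over the open middle of the table, hole up and level, more than 10 cm clear of the table and carried by the fingers alone. Leave everything else where it stands.

Things in the scene. Friction and masses are not known exactly. Their poses are not given: they have to be found in the camera images.
- candle_block: dark walnut candle block, a loose plain cube of 58 mm sides, 0.12 to 0.24 kg. Origin at the cube's centre. A blind round hole for a candle opens in its own +z face only; the other five faces are plain. At the start it lies on a side face, so +z is level and points in any direction; its centre is 29 mm above the table
- hole_mouth (a point): centre of the hole's mouth, in the block's +z face (29 mm from the block's centre); same axes as the block, +z out of the hole. The hole is 44 mm wide and 18 mm deep, its floor a brass dish; its wall is 7 mm at the thinnest. With the block standing hole-up the rim is 58 mm and the brass floor 40 mm above the table
- candle: ivory wax candle, 44 mm wide, 48 mm tall, standing loose; origin at the centre of its underside, z up. To be left alone
- stone_cup: beige stoneware cup, 76 mm wide, 85 mm tall, loose; origin at the centre of its underside, z up. To be left alone
- gift_box: small kraft gift box with a red ribbon, 80 x 80 mm, 54 mm tall, loose; origin at the centre of its underside, z up. To be left alone
- salt_dish: blue salt dish, 96 mm wide, 32 mm tall, loose; origin at the centre of its underside, z up. To be left alone
- oil_bottle: tapered green glass oil bottle, 68 mm wide at the foot, about 225 mm tall with its spout, loose; origin at the centre of its underside, z up. To be left alone
- peg_doll: wooden peg doll with a blue body, 48 mm wide, 91 mm tall, loose; origin at the centre of its underside, z up. To be left alone
- toy_brick: green toy brick, 90 (its x) x 45 (its y) mm, 30 mm tall, loose; origin at the centre of its underside, z up. To be left alone

How it is judged:
By the outcome, as a careful person would: the job done as asked, in the order asked, and still so for the second after the job is handed in, while the arm keeps its last pose, push and grip.
It also fails if it takes over 64 s, if anything falls off the work surface, if the arm or the gripper's body presses on something with over 40 N, if the wrist force passes 120 N, or if a joint passes its speed limit or range.

## Working session

There is one attempt and no reset: what is moved stays moved. The work goes in short steps, Python scripts to look and compute and a tool call to move; the robot and the scene stay as the last step left them, time stands still between calls to the robot, and variables do not carry over. Pictures are saved under pics/ and viewed, and the job is handed in when it is done.

Besides the shell and the picture viewer there is one more tool, called after "Emit:" by a JSON object that holds its "method" and its "body". servo_tool: Moves the arm, as the interface text tells. Its arguments: {"type":"object","properties":{"rows":{"type":"array"},"squeeze":{"type":"number"}},"required":["rows"]}

```bash
ls; mkdir -p pics
python3 - <<'E'
from bench import *
import cv2
s=get_state();print({k:(v if not hasattr(v,'tolist') else v.tolist()) for k,v in s.items()})
for n in("scene","side","wrist"):
    c=camera(n);cv2.imwrite(f"pics/{n}0.png",c["color"][:,:,::-1]);print(n,c["K"].tolist(),c["T"].round(4).tolist())
E
```

```text
pics
{'t': 0.0, 'joints': [-1.4261371659811213, 0.15908583997512077, 1.5982603061802545, -3.64600911367373e-06, 1.386200392690478, -0.21010519620647466], 'qvel': [7.259260850081491e-06, -0.0011708007764033644, -0.001454371920977446, 0.0007702726817187377, -0.000264437932477283, 0.0002540790381490191], 'joint_torque': [0.00023584184418723453, -39.59957242012024, -33.143266439437866, -0.00028142621886217967, 0.008282744383905083, -2.3535170612376533e-06], 'eef_pos': [0.19961683039473943, -0.5385379687451602, 0.20798222070002748], 'ee_rot': [[0.9377281939441904, 0.34736976399499986, -0.0002852090902573375], [0.3473696461455971, -0.9377262887459918, 0.0019329592213179771], [0.00040400352679753225, -0.0019116633403344523, -0.99999809116039]], 'force': [-0.3503774501877921, 1.0436897006666248, -0.854711367551695], 'ft_torque': [0.022641578578327687, 0.014670309758018134, -0.004802578206001684], 'width': 1.0002099896292846}
scene [[462.28368860554474, 0.0, 311.442276364519], [0.0, 462.28368860554474, 237.42303639656592], [0.0, 0.0, 1.0]] [[-0.0057, 0.5199, -0.8542, 1.4238], [1.0, 0.0044, -0.004, 0.0727], [0.0017, -0.8542, -0.5199, 0.5756], [0.0, 0.0, 0.0, 1.0]]
side [[451.12142908615414, 0.0, 315.9047483514704], [0.0, 451.12142908615414, 238.18253005505835], [0.0, 0.0, 1.0]] [[0.9958, -0.073, 0.0545, 0.5389], [-0.0903, -0.7124, 0.6959, -0.5903], [-0.0119, -0.698, -0.716, 0.764], [0.0, 0.0, 0.0, 1.0]]
wrist [[366.3360225717582, 0.0, 321.42446768829313], [0.0, 366.3360225717582, 238.47047055441175], [0.0, 0.0, 1.0]] [[0.3479, -0.8888, -0.2984, 0.277], [-0.9375, -0.3304, -0.1089, -0.5103], [-0.0018, 0.3177, -0.9482, 0.3731], [0.0, 0.0, 0.0, 1.0]]
```

View pics/scene0.png

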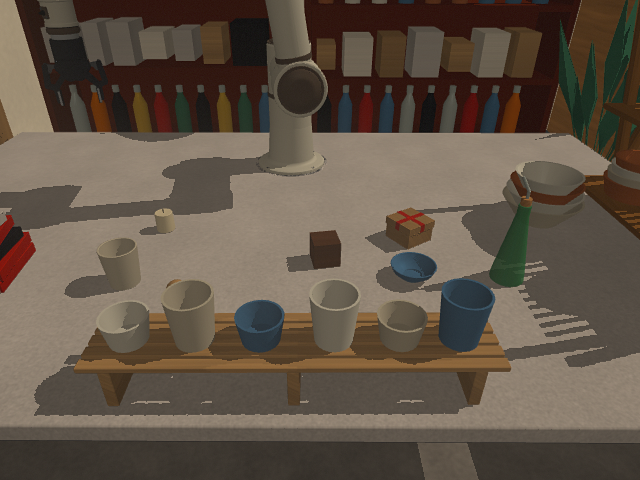

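View pics/side0.png

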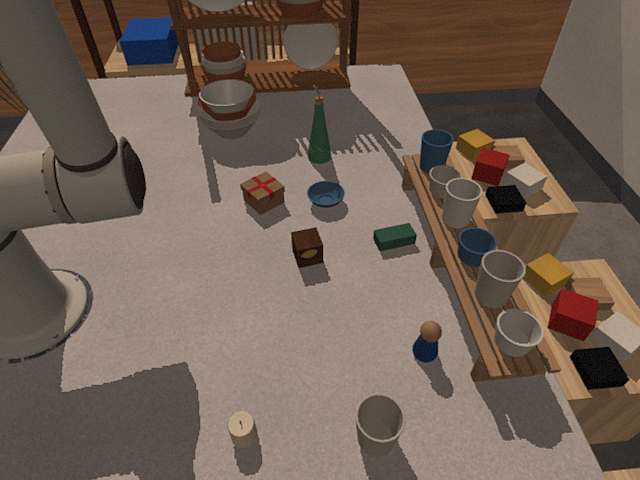

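The side view shows the block at about (308,247). Its brass hole is visible at (308,254), in the face towards −y. Next I'll measure it and its neighbours from the depth map.

```bash
cat > h.py <<'E'
from bench import *
import numpy as np, cv2
def cloud(c):
    z=c["z_map"];v,u=np.indices(z.shape);K=c["K"]
    P=np.stack([(u-K[0,2])/K[0,0]*z,(v-K[1,2])/K[1,1]*z,z],-1)
    W=P@c["T"][:3,:3].T+c["T"][:3,3];W[z<=0]=np.nan
    return W
E
python3 - <<'E'
from h import *
W={};C={}
for n in("scene","side"):
    C[n]=camera(n);W[n]=cloud(C[n])
# top-down height map
pts=[];col=[]
for n in W:
    w=W[n].reshape(-1,3);m=np.isfinite(w[:,0]);pts.append(w[m]);col.append(C[n]["color"].reshape(-1,3)[m])
P=np.vstack(pts);c=np.vstack(col)
m=(P[:,0]>.15)&(P[:,0]<.9)&(abs(P[:,1])<.55)&(P[:,2]>.008)&(P[:,2]<.3)
img=np.full((600,800,3),255,np.uint8)
u=((P[:,1]+.55)/1.1*800).astype(int);v=((P[:,0]-.15)/.75*545).astype(int)
o=np.argsort(P[:,2]);o=o[m[o]]
img[v[o],u[o]]=c[o][:,::-1]
for y in np.arange(-.5,.6,.1):cv2.putText(img,f"{y:.1f}",(int((y+.55)/1.1*800),590),0,.4,0)
for x in np.arange(.2,.9,.1):cv2.putText(img,f"{x:.1f}",(0,int((x-.15)/.75*545)),0,.4,0)
cv2.imwrite("pics/top.png",img)
# components
mask=np.zeros((600,800),np.uint8);mask[v[m],u[m]]=255;mask=cv2.morphologyEx(mask,cv2.MORPH_CLOSE,np.ones((5,5)))
n,l,st,ce=cv2.connectedComponentsWithStats(mask)
for i in range(1,n):
    if st[i,4]>150:
        q=P[m][l[v[m],u[m]]==i];print(i,q.min(0).round(3),q.max(0).round(3),st[i,4])
# block top
w=W["side"];b=np.full(w.shape[:2],False);b[215:280,280:335]=True
t=np.vstack([W[k].reshape(-1,3) for k in W])
cw=np.nanmean(w[235:240,303:312].reshape(-1,3),0);print("block top",cw)
near=(np.hypot(t[:,0]-cw[0],t[:,1]-cw[1])<.06)
for lo,hi in((.053,.064),(.01,.064)):
    q=t[near&(t[:,2]>lo)&(t[:,2]<hi)]
    r=cv2.minAreaRect(q[:,:2].astype(np.float32));print(len(q),r,q[:,2].mean())
E
```

```text
1 [ 0.15  -0.04   0.231] [0.303 0.105 0.3  ] 2601
5 [ 0.175 -0.504  0.242] [ 0.202 -0.467  0.3  ] 239
8 [ 0.415 -0.313  0.008] [ 0.465 -0.269  0.056] 874
9 [0.42  0.242 0.008] [0.534 0.354 0.058] 3664
10 [0.538 0.063 0.008] [0.61  0.131 0.062] 2046
11 [0.586 0.23  0.008] [0.684 0.329 0.035] 2922
12 [0.601 0.44  0.008] [0.671 0.505 0.225] 1480
13 [ 0.615 -0.354  0.008] [ 0.694 -0.279  0.089] 1289
15 [ 0.639 -0.55   0.008] [ 0.697 -0.541  0.049] 172
19 [0.729 0.094 0.008] [0.823 0.154 0.034] 2140
20 [ 0.749 -0.194  0.008] [ 0.794 -0.154  0.093] 698
21 [ 0.836 -0.268  0.008] [0.9   0.354 0.167] 17157
block top [0.57363018 0.10199979 0.05750389]
974 ((0.5737422108650208, 0.09753314405679703), (0.06388340890407562, 0.06307100504636765), 11.011706352233887) 0.057333414443558155
1826 ((0.574077844619751, 0.09762953221797943), (0.06467501819133759, 0.0630325973033905), 10.89289379119873) 0.04447416855701697
```

View pics/top.png

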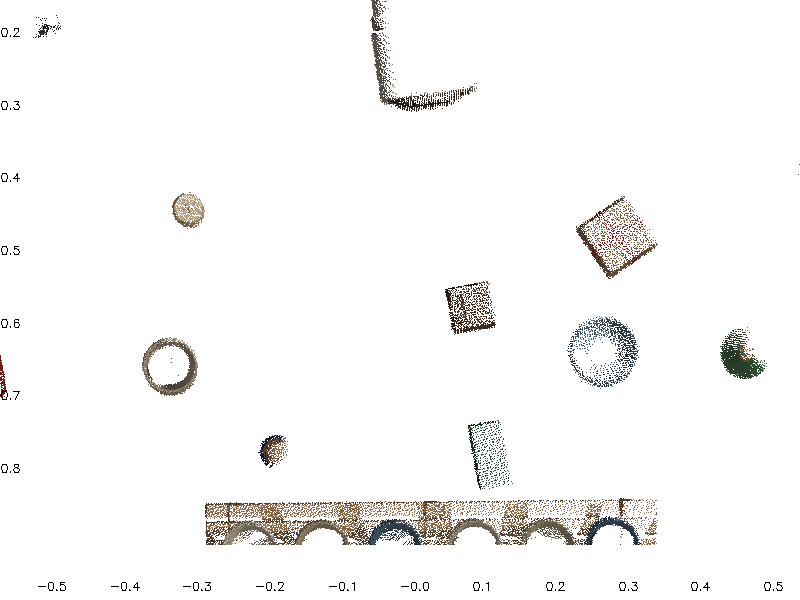

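```bash
cat >> h.py <<'E'
from scipy.spatial.transform import Rotation as Ro
a=np.radians(11.0);XP=np.array([np.cos(a),np.sin(a),0]);YP=np.array([-np.sin(a),np.cos(a),0]);Z=np.array([0,0,1.])
def Rt(th):  # tool: y=x', tilt th(deg) about x'
    R0=np.stack([YP,XP,-Z],1)
    return Ro.from_rotvec(np.radians(th)*XP).as_matrix()@R0
def move(p,R):
    s=get_state();R0=np.array(s["ee_rot"]);p0=np.array(s["eef_pos"])
    print("dr",Ro.from_matrix(R0.T@R).as_rotvec().round(4).tolist(),"travel cm",(R0.T@(np.array(p)-p0)*100).round(2).tolist(),"| t",round(s["t"],2),p0.round(4),"j",np.round(s["joints"],2),"F",np.round(s["force"],1),"w",round(s["width"],3))
E
python3 -c "
from h import *
move([.574,.0975,.22],Rt(0))"
```

```text
dr [-0.0006, -0.0008, -1.408] travel cm [57.21, -46.67, -1.09] | t 0.25 [ 0.1997 -0.5389  0.2085] j [-1.43  0.16  1.6   0.    1.39 -0.21] F [ 0.5 -0.4 -0.1] w 1.003
```

Emit:
{"method": "servo_tool", "body": {"rows": [{"dr": [0,0,-0.1],"travel": [4,-3.3,-0.5],"fingers": 0},{"dr": [0,0,-0.2],"travel": [8,-6.5,-1],"fingers": 0},{"dr": [0,0,-0.3],"travel": [12,-9.8,-1],"fingers": 0},{"dr": [0,0,-0.4],"travel": [16,-13,-1],"fingers": 0},{"dr": [0,0,-0.5],"travel": [20,-16.3,-1],"fingers": 0},{"dr": [0,0,-0.6],"travel": [24,-19.6,-1],"fingers": 0},{"dr": [0,0,-0.7],"travel": [28,-22.8,-1],"fingers": 0},{"dr": [0,0,-0.8],"travel": [32,-26,-1],"fingers": 0}]}}

```text
t: 1.05
eef_pos: [0.4034, -0.1932, 0.219]
ee_rot: [[0.401, 0.916, 0.0], [0.916, -0.401, 0.0], [0.001, 0.0, -1.0]]
force: [0.7, 0.1, 0.4]
width: 1.001
```

```bash
python3 -c "
from h import *
move([.574,.0975,.22],Rt(0))"
```

```text
dr [0.0004, -0.0004, -0.6042] travel cm [33.47, 3.99, -0.08] | t 1.05 [ 0.4034 -0.1932  0.219 ] j [-0.72 -0.19  1.92  0.    1.41 -0.31] F [0.7 0.1 0.4] w 1.001
```

Emit:
{"method": "servo_tool", "body": {"rows": [{"dr": [0,0,-0.1],"travel": [5,0.6,0],"fingers": 0},{"dr": [0,0,-0.2],"travel": [10,1.2,0],"fingers": 0},{"dr": [0,0,-0.3],"travel": [15,1.8,0],"fingers": 0},{"dr": [0,0,-0.4],"travel": [20,2.4,0],"fingers": 0},{"dr": [0,0,-0.5],"travel": [25,3.0,0],"fingers": 0},{"dr": [0,0,-0.6],"travel": [29,3.6,0],"fingers": 0},{"dr": [0,0,-0.604],"travel": [33.5,4.0,0],"fingers": 0},{"dr": [0,0,-0.604],"travel": [33.5,4.0,0],"fingers": 0}]}}

```text
t: 1.85
eef_pos: [0.5753, 0.1022, 0.2185]
ee_rot: [[-0.196, 0.981, 0.0], [0.981, 0.196, 0.002], [0.002, 0.001, -1.0]]
force: [-0.4, -0.8, -0.0]
width: 0.998
```

Run:
```python
from h import *
c=camera("wrist");w=cloud(c)
cv2.imwrite("pics/w1.png",c["color"][:,:,::-1])
t=w.reshape(-1,3)
n=(np.hypot(t[:,0]-.574,t[:,1]-.0975)<.06)&(t[:,2]>.05)&(t[:,2]<.064)
q=t[n];print(len(q),cv2.minAreaRect(q[:,:2].astype(np.float32)),q[:,2].mean())
# hole centroid by brass
d=c["color"].astype(int);
move([.574,.0975,.12],Rt(45))
```

```text
3958 ((0.5743712186813354, 0.09811991453170776), (0.05803395062685013, 0.058455292135477066), 10.196721076965332) 0.05799876280916864
dr [-0.0017, 0.7848, 0.0032] travel cm [-0.23, -0.1, 9.85] | t 1.9 [0.5746 0.0999 0.2185] j [-0.04  0.17  1.56  0.    1.41 -0.23] F [-0.2  0.2 -0.4] w 0.999
```

View pics/w1.png

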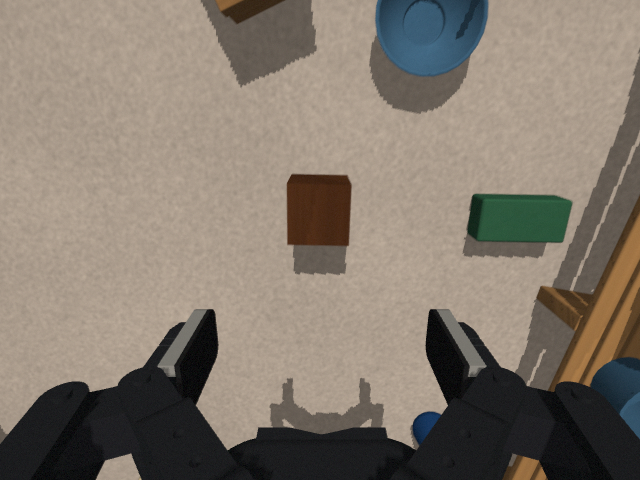

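The wrist view shows the block's plain top at (319,210). It agrees with the earlier fit: centre (0.5744, 0.098), yaw about 10.4°. I'll tilt the tool to 50° over the hole side and approach along it.

```bash
sed -i 's/radians(11.0)/radians(10.4)/' h.py
python3 - <<'E'
from h import *
C=np.array([.5744,.0981,.029]);R=Rt(50)
move(C-R[:,2]*.09,R)
move(C+R[:,2]*.02,R)
E
```

```text
dr [-0.0064, 0.8721, 0.0129] travel cm [-7.07, -0.14, 13.16] | t 1.9 [0.5746 0.0999 0.2185] j [-0.04  0.17  1.56  0.    1.41 -0.23] F [-0.2  0.2 -0.4] w 0.999
dr [-0.0064, 0.8721, 0.0129] travel cm [1.35, -0.02, 20.24] | t 1.9 [0.5746 0.0999 0.2185] j [-0.04  0.17  1.56  0.    1.41 -0.23] F [-0.2  0.2 -0.4] w 0.999
```

Emit:
{"method": "servo_tool", "body": {"rows": [{"dr": [0,0.12,0],"travel": [-2,0,0],"fingers": 0},{"dr": [0,0.24,0],"travel": [-4,0,2],"fingers": 0},{"dr": [0,0.36,0],"travel": [-6,-0.1,4],"fingers": 0},{"dr": [0,0.48,0],"travel": [-7,-0.1,6],"fingers": 0},{"dr": [0,0.6,0.01],"travel": [-7,-0.1,8],"fingers": 0},{"dr": [0,0.72,0.01],"travel": [-7,-0.1,10],"fingers": 0},{"dr": [-0.006,0.84,0.013],"travel": [-7,-0.1,12],"fingers": 0},{"dr": [-0.006,0.872,0.013],"travel": [-7.1,-0.1,13.2],"fingers": 0}]}}

```text
t: 2.7
eef_pos: [0.5852, 0.028, 0.083]
ee_rot: [[-0.108, 0.984, -0.139], [0.629, 0.176, 0.757], [0.77, -0.005, -0.638]]
force: [0.1, 0.1, -1.1]
width: 1.0
```

Run:
```python
from h import *
C=np.array([.5744,.0981,.029]);R=Rt(50)
move(C+R[:,2]*.02,R)
print(np.array(get_state()["ee_rot"]).round(3).tolist())
c=camera("wrist");cv2.imwrite("pics/w2.png",c["color"][:,:,::-1])
```

```text
dr [-0.0, -0.0057, -0.0069] travel cm [0.36, 0.2, 10.91] | t 2.7 [0.5852 0.028  0.083 ] j [-0.52  0.66  1.45  0.63  1.66 -0.84] F [ 0.1  0.1 -1.1] w 1.0
[[-0.108, 0.984, -0.139], [0.629, 0.176, 0.757], [0.77, -0.005, -0.638]]
```

View pics/w2.png

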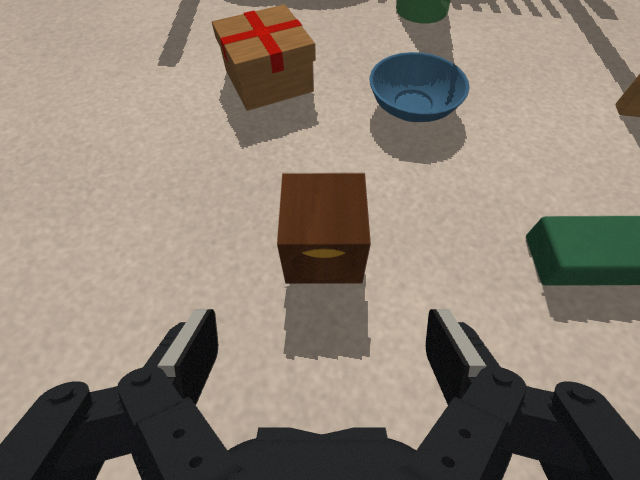

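The wrist view shows the block centred between the jaws at (323,230), with its hole facing the tool at (323,255). I'll advance along the fingers.

Emit:
{"method": "servo_tool", "body": {"rows": [{"dr": [0,-0.005,-0.007],"travel": [0.3,0.2,2],"fingers": 0},{"dr": [0,-0.005,-0.007],"travel": [0.36,0.2,4],"fingers": 0},{"dr": [0,-0.005,-0.007],"travel": [0.36,0.2,6],"fingers": 0},{"dr": [0,-0.005,-0.007],"travel": [0.36,0.2,8],"fingers": 0},{"dr": [0,-0.005,-0.007],"travel": [0.36,0.2,9.5],"fingers": 0},{"dr": [0,-0.005,-0.007],"travel": [0.36,0.2,10.5],"fingers": 0},{"dr": [0,-0.005,-0.007],"travel": [0.36,0.2,10.9],"fingers": 0},{"dr": [0,-0.005,-0.007],"travel": [0.36,0.2,10.9],"fingers": 0}]}}

```text
t: 3.55
eef_pos: [0.5707, 0.1135, 0.0147]
ee_rot: [[-0.114, 0.984, -0.14], [0.632, 0.181, 0.754], [0.767, -0.002, -0.642]]
force: [0.0, 0.5, -0.4]
width: 1.004
```

Run:
```python
from h import *
C=np.array([.5744,.0981,.029]);R=Rt(50)
c=camera("side");cv2.imwrite("pics/s2.png",cv2.resize(c["color"][130:370,150:470,::-1],(800,600)))
move(C+R[:,2]*.02,R)
```

```text
dr [-0.0009, -0.0008, -0.0013] travel cm [0.09, 0.05, -0.08] | t 3.6 [0.5711 0.1131 0.0149] j [-0.41  0.7   1.56  0.69  1.49 -0.87] F [-0.   0.3  1.2] w 0.999
```

View pics/s2.png

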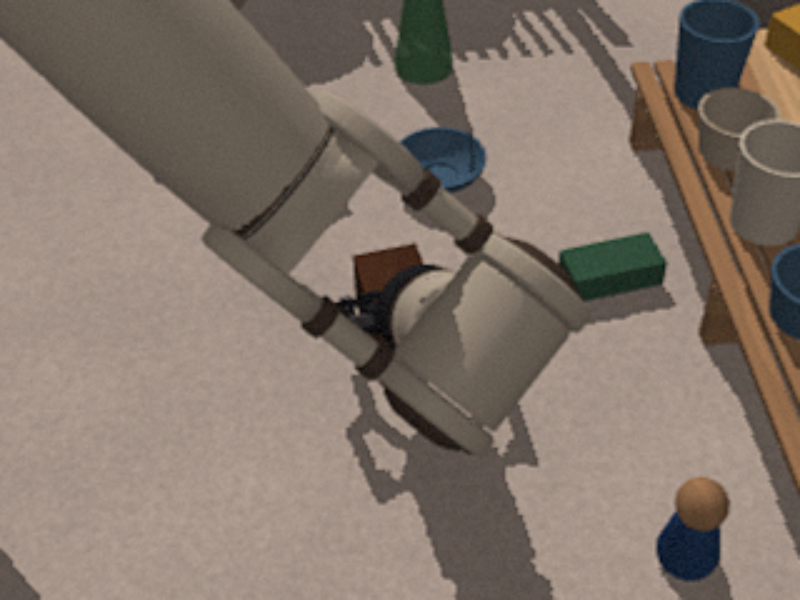

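Emit:
{"method": "servo_tool", "body": {"rows": [{"dr": [0,0,0],"travel": [0.1,0,0],"fingers": 0.5},{"dr": [0,0,0],"travel": [0.1,0,0],"fingers": 0.9},{"dr": [0,0,0],"travel": [0.1,0,0],"fingers": 1},{"dr": [0,0,0],"travel": [0.1,0,0],"fingers": 1},{"dr": [0,0,0],"travel": [0.1,0,0],"fingers": 1},{"dr": [0,0,0],"travel": [0.1,0,0],"fingers": 1}], "squeeze": 50}}

```text
t: 4.2
eef_pos: [0.5718, 0.113, 0.0165]
ee_rot: [[-0.115, 0.984, -0.138], [0.632, 0.18, 0.754], [0.766, -0.0, -0.643]]
force: [0.6, -5.2, 5.9]
width: 0.675
```

Run:
```python
from h import *
R=Rt(50)
s=get_state();p=np.array(s["eef_pos"])
move(p+[-.02,-.08,.15],R)
```

```text
dr [0.0004, -0.0002, -0.0005] travel cm [6.67, -3.41, -15.39] | t 4.2 [0.5718 0.113  0.0165] j [-0.4   0.7   1.56  0.7   1.49 -0.87] F [ 0.6 -5.2  5.9] w 0.675
```

Emit:
{"method": "servo_tool", "body": {"rows": [{"dr": [0,0,0],"travel": [1.1,0,-0.9],"fingers": 1},{"dr": [0,0,0],"travel": [2.5,-0.3,-3],"fingers": 1},{"dr": [0,0,0],"travel": [3.5,-1,-6],"fingers": 1},{"dr": [0,0,0],"travel": [4.5,-1.8,-9],"fingers": 1},{"dr": [0,0,0],"travel": [5.5,-2.5,-12],"fingers": 1},{"dr": [0,0,0],"travel": [6.5,-3.4,-15],"fingers": 1},{"dr": [0,0,0],"travel": [6.7,-3.4,-15.4],"fingers": 1}]}}

```text
t: 4.9
eef_pos: [0.5533, 0.031, 0.1701]
ee_rot: [[-0.118, 0.984, -0.133], [0.635, 0.178, 0.752], [0.763, 0.004, -0.646]]
force: [1.1, 0.2, 0.3]
width: 0.672
```

Run:
```python
from h import *
s=get_state();p=np.array(s["eef_pos"])
C=p-np.array(s["ee_rot"])[:,2]*.02; print("block c",C)
R=Rt(-40)
move(np.array([.55,.03,.17])+R[:,2]*.02,R)
R=Rt(5)
move(np.array([.55,.03,.17])+R[:,2]*.02,R)
```

```text
block c [0.55595811 0.01594    0.1829943 ]
dr [0.0052, -1.5667, -0.0024] travel cm [-2.03, -0.35, -0.02] | t 4.9 [0.5533 0.031  0.1701] j [-0.54  0.46  1.54  0.63  1.75 -0.8 ] F [1.1 0.2 0.3] w 0.672
dr [0.0053, -0.7813, -0.0002] travel cm [-1.44, -0.35, 1.4] | t 4.9 [0.5533 0.031  0.1701] j [-0.54  0.46  1.54  0.63  1.75 -0.8 ] F [1.1 0.2 0.3] w 0.672
```

Emit:
{"method": "servo_tool", "body": {"rows": [{"dr": [0,-0.1,0],"travel": [-0.2,0,0.3],"fingers": 1},{"dr": [0,-0.2,0],"travel": [-0.4,0,0.6],"fingers": 1},{"dr": [0,-0.3,0],"travel": [-0.6,-0.1,0.9],"fingers": 1},{"dr": [0,-0.4,0],"travel": [-0.8,-0.2,1.1],"fingers": 1},{"dr": [0,-0.5,0],"travel": [-1,-0.2,1.2],"fingers": 1},{"dr": [0,-0.6,0],"travel": [-1.2,-0.3,1.3],"fingers": 1},{"dr": [0.005,-0.7,0],"travel": [-1.4,-0.35,1.4],"fingers": 1},{"dr": [0.005,-0.78,0],"travel": [-1.4,-0.35,1.4],"fingers": 1}]}}

```text
t: 5.7
eef_pos: [0.5487, 0.0335, 0.1493]
ee_rot: [[-0.181, 0.983, -0.017], [0.98, 0.182, 0.085], [0.086, -0.001, -0.996]]
force: [0.7, 0.1, -1.9]
width: 0.673
```

Run:
```python
from h import *
c=camera("side");cv2.imwrite("pics/s3.png",cv2.resize(c["color"][130:370,150:470,::-1],(800,600)))
R=Rt(-40)
move(np.array([.55,.03,.17])+R[:,2]*.02,R)
```

```text
dr [0.0004, -0.7832, 0.0034] travel cm [-1.79, 0.05, -0.65] | t 5.75 [0.5484 0.0353 0.1497] j [-0.2   0.16  1.72  0.08  1.3  -0.41] F [-0.1  3.1 -1.3] w 0.671
```

View pics/s3.png

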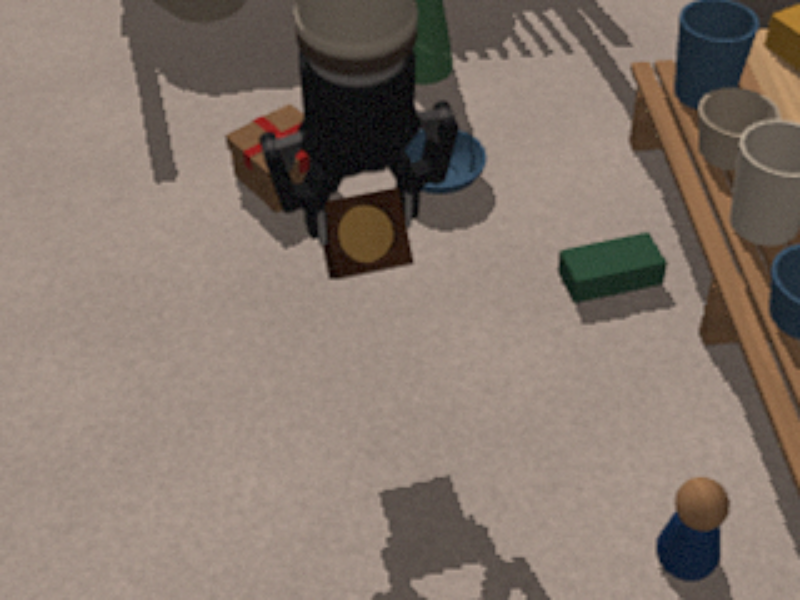

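The block is in the jaws at (368,233) with its hole tilting up. I'll do the second half of the turn.

Emit:
{"method": "servo_tool", "body": {"rows": [{"dr": [0,-0.1,0],"travel": [-0.3,0,0],"fingers": 1},{"dr": [0,-0.2,0],"travel": [-0.5,0,-0.1],"fingers": 1},{"dr": [0,-0.3,0],"travel": [-0.8,0,-0.2],"fingers": 1},{"dr": [0,-0.4,0],"travel": [-1,0,-0.3],"fingers": 1},{"dr": [0,-0.5,0],"travel": [-1.2,0,-0.4],"fingers": 1},{"dr": [0,-0.6,0],"travel": [-1.5,0,-0.5],"fingers": 1},{"dr": [0,-0.7,0],"travel": [-1.7,0,-0.6],"fingers": 1},{"dr": [0,-0.783,0.003],"travel": [-1.8,0,-0.65],"fingers": 1}]}}

```text
t: 6.55
eef_pos: [0.5506, 0.0179, 0.1531]
ee_rot: [[-0.14, 0.983, 0.115], [0.752, 0.181, -0.633], [-0.644, -0.002, -0.765]]
force: [0.6, 0.6, -1.4]
width: 0.669
```

Run:
```python
from h import *
c=camera("side");w=cloud(c);cv2.imwrite("pics/s4.png",cv2.resize(c["color"][130:370,150:470,::-1],(800,600)))
s=get_state();print(np.array(s["ee_rot"]).round(3).tolist())
R=Rt(-40)
move(np.array([.55,.03,.032])+R[:,2]*.02,R)
t=w.reshape(-1,3);m=(np.hypot(t[:,0]-.55,t[:,1]-.03)<.05)&(t[:,2]>.1)&(t[:,2]<.3)
q=t[m];print(len(q),q[:,2].min(),np.histogram(q[:,2],bins=np.arange(.1,.25,.01)))
cl=c["color"].reshape(-1,3)[m].astype(int);print(cl[::200])
```

```text
[[-0.143, 0.983, 0.113], [0.751, 0.183, -0.635], [-0.645, -0.006, -0.764]]
dr [-0.003, 0.0029, 0.0055] travel cm [8.5, 0.35, 10.39] | t 6.6 [0.5493 0.0189 0.1509] j [ 0.2   0.26  1.76 -0.75  1.25  0.31] F [-1.2  0.9 -3.2] w 0.667
2092 0.13709392663689213 (array([  0,   0,   0,  24, 121, 127, 127, 281, 288, 593, 110,  73,  79,
       169]), array([0.1 , 0.11, 0.12, 0.13, 0.14, 0.15, 0.16, 0.17, 0.18, 0.19, 0.2 ,
       0.21, 0.22, 0.23, 0.24]))
[[15 16 16]
 [20 18 23]
 [82 72 66]
 [27  4  0]
 [30 15  6]
 [32 23 15]
 [83 79 76]
 [29 14 11]
 [45 29 20]
 [48 33 28]
 [34 16 11]]
```

View pics/s4.png

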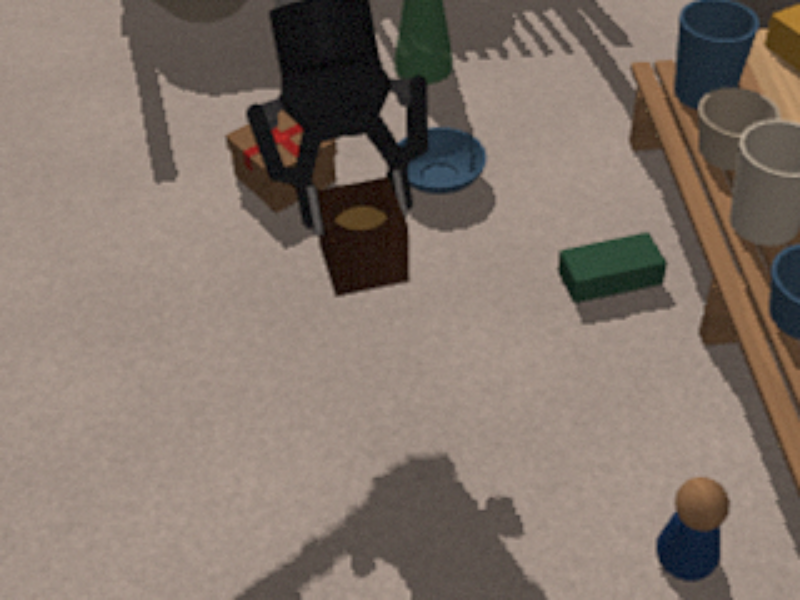

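The block at (362,235) looks upright and level, hole up. I'll lower it, with the last few millimetres slow.

Emit:
{"method": "servo_tool", "body": {"rows": [{"dr": [0,0,0],"travel": [1,0,1],"fingers": 1},{"dr": [0,0,0],"travel": [2.5,0,3],"fingers": 1},{"dr": [0,0,0],"travel": [4,0.1,5],"fingers": 1},{"dr": [0,0,0],"travel": [5.5,0.2,7],"fingers": 1},{"dr": [0,0,0],"travel": [7,0.3,8.5],"fingers": 1},{"dr": [0,0,0.003],"travel": [7.7,0.35,9.3],"fingers": 1},{"dr": [0,0,0.003],"travel": [8.1,0.35,9.7],"fingers": 1},{"dr": [0,0,0.003],"travel": [8.1,0.35,9.7],"fingers": 1}]}}

```text
t: 7.4
eef_pos: [0.5517, 0.0185, 0.024]
ee_rot: [[-0.141, 0.984, 0.112], [0.752, 0.18, -0.635], [-0.644, -0.005, -0.765]]
force: [-0.1, 0.8, -1.0]
width: 0.67
```

Run:
```python
from h import *
c=camera("side");w=cloud(c);cv2.imwrite("pics/s5.png",cv2.resize(c["color"][130:370,150:470,::-1],(800,600)))
R=Rt(-40)
move(np.array([.55,.03,.029])+R[:,2]*.02,R)
```

```text
dr [-0.003, 0.0025, 0.0021] travel cm [0.63, -0.02, 0.93] | t 7.45 [0.5523 0.0186 0.0249] j [ 0.2   0.48  1.78 -0.82  1.08  0.49] F [-0.5 -0.2 -0.3] w 0.669
```

View pics/s5.png

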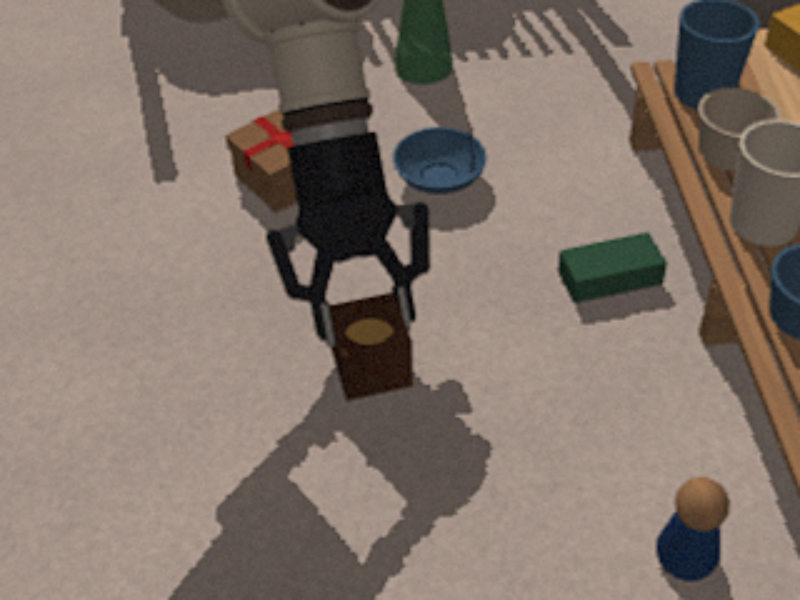

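Emit:
{"method": "servo_tool", "body": {"rows": [{"dr": [0,0,0],"travel": [0.2,0,0.23],"fingers": 1},{"dr": [0,0,0],"travel": [0.4,0,0.46],"fingers": 1},{"dr": [0,0,0],"travel": [0.5,0,0.6],"fingers": 1},{"dr": [0,0,0],"travel": [0.5,0,0.6],"fingers": 1}]}}

```text
t: 7.85
eef_pos: [0.5522, 0.0186, 0.0169]
ee_rot: [[-0.14, 0.984, 0.113], [0.752, 0.18, -0.635], [-0.645, -0.004, -0.764]]
force: [-0.8, 0.6, -1.9]
width: 0.673
```

Emit:
{"method": "servo_tool", "body": {"rows": [{"dr": [0,0,0],"travel": [0.07,0,0.08],"fingers": 1},{"dr": [0,0,0],"travel": [0.13,0,0.15],"fingers": 1},{"dr": [0,0,0],"travel": [0.13,0,0.15],"fingers": 1}]}}

```text
t: 8.15
eef_pos: [0.5521, 0.0186, 0.0148]
ee_rot: [[-0.14, 0.984, 0.113], [0.752, 0.18, -0.635], [-0.645, -0.004, -0.765]]
force: [-0.1, -0.4, -1.5]
width: 0.672
```

Emit:
{"method": "servo_tool", "body": {"rows": [{"dr": [0,0,0],"travel": [0.07,0,0.08],"fingers": 1},{"dr": [0,0,0],"travel": [0.1,0,0.12],"fingers": 1},{"dr": [0,0,0],"travel": [0.1,0,0.12],"fingers": 1}]}}

```text
t: 8.45
eef_pos: [0.5522, 0.0185, 0.0145]
ee_rot: [[-0.139, 0.984, 0.113], [0.751, 0.179, -0.636], [-0.646, -0.004, -0.764]]
force: [-3.3, 2.4, 7.2]
width: 0.669
```

Contact: 7 N upward at about the expected height. I'll release and back out along the fingers.

Emit:
{"method": "servo_tool", "body": {"rows": [{"dr": [0,0,0],"travel": [0,0,0],"fingers": 0.15},{"dr": [0,0,0],"travel": [0,0,0],"fingers": 0.1},{"dr": [0,0,0],"travel": [0,0,0],"fingers": 0},{"dr": [0,0,0],"travel": [0,0,0],"fingers": 0},{"dr": [0,0,0],"travel": [0,0,0],"fingers": 0}]}}

```text
t: 8.95
eef_pos: [0.5522, 0.0185, 0.0144]
ee_rot: [[-0.14, 0.984, 0.113], [0.751, 0.179, -0.636], [-0.646, -0.004, -0.764]]
force: [0.4, -0.3, 0.9]
width: 0.998
```

Emit:
{"method": "servo_tool", "body": {"rows": [{"dr": [0,0,0],"travel": [0,0,-1],"fingers": 0},{"dr": [0,0,0],"travel": [0,0,-3],"fingers": 0},{"dr": [0,0,0],"travel": [0,0,-5],"fingers": 0},{"dr": [0,0,0],"travel": [0,0,-8],"fingers": 0},{"dr": [0,0,0],"travel": [-2,0,-11],"fingers": 0},{"dr": [0,0,0],"travel": [-4,0,-14],"fingers": 0},{"dr": [0,0,0],"travel": [-6,0,-17],"fingers": 0},{"dr": [0,0,0],"travel": [-6,0,-17],"fingers": 0}]}}

```text
t: 9.75
eef_pos: [0.5447, 0.0833, 0.1898]
ee_rot: [[-0.133, 0.983, 0.122], [0.752, 0.181, -0.634], [-0.645, 0.007, -0.764]]
force: [-0.0, 0.1, 0.5]
width: 1.0
```

Run:
```python
from h import *
for n in("side","wrist"):
    c=camera(n);w=cloud(c);cv2.imwrite(f"pics/{n}6.png",c["color"][:,:,::-1])
    t=w.reshape(-1,3);m=(np.hypot(t[:,0]-.555,t[:,1]-.03)<.06)&(t[:,2]>.05)&(t[:,2]<.065)
    q=t[m];print(len(q),cv2.minAreaRect(q[:,:2].astype(np.float32)),q[:,2].mean(),q[:,2].std())
move([.555,.03,.23],Rt(0))
```

```text
440 ((0.5474978089332581, 0.03122609481215477), (0.05836726352572441, 0.06258082389831543), 9.78201675415039) 0.056374414509248204 0.0023174425966988464
3009 ((0.550530195236206, 0.03188322111964226), (0.0580911822617054, 0.060904256999492645), 10.532309532165527) 0.056724920583832814 0.0023251439769924587
dr [-0.0017, 0.7012, -0.0001] travel cm [-7.07, 0.36, -0.04] | t 9.85 [0.5418 0.0822 0.1841] j [ 0.31  0.27  1.67 -0.71  1.37  0.34] F [-0.4 -0.6  0.5] w 1.001
```

View pics/side6.png

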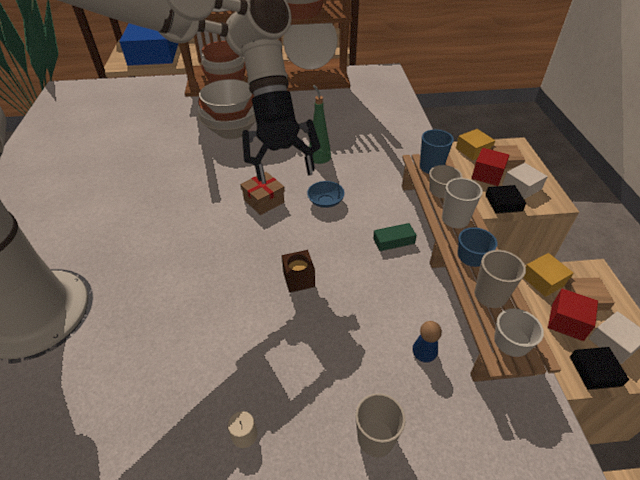

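View pics/wrist6.png

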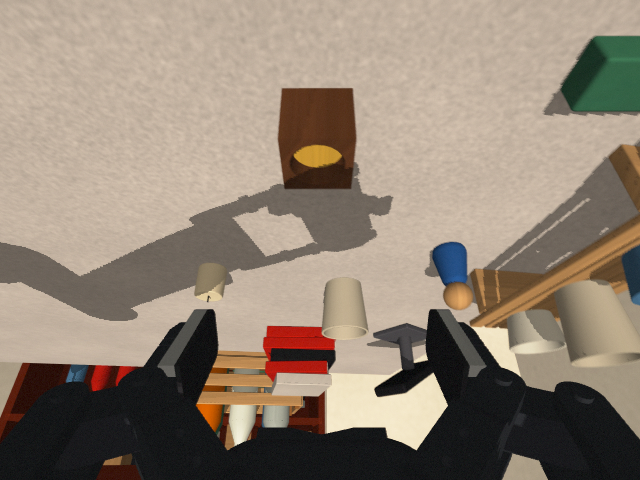

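The block stands hole-up in both views: (298,270) in the side view, (318,140) in the wrist view. I'll move over it, close the fingers and find the hole's centre.

Emit:
{"method": "servo_tool", "body": {"rows": [{"dr": [0,0.1,0],"travel": [-1.2,0,0],"fingers": 0.5},{"dr": [0,0.2,0],"travel": [-2.4,0.1,0],"fingers": 1},{"dr": [0,0.3,0],"travel": [-3.6,0.1,0],"fingers": 1},{"dr": [0,0.4,0],"travel": [-4.8,0.2,0],"fingers": 1},{"dr": [0,0.5,0],"travel": [-6,0.3,0],"fingers": 1},{"dr": [0,0.6,0],"travel": [-7,0.3,0],"fingers": 1},{"dr": [0,0.701,0],"travel": [-7,0.3,0],"fingers": 1},{"dr": [0,0.701,0],"travel": [-7,0.3,0],"fingers": 1}], "squeeze": 40}}

```text
t: 10.65
eef_pos: [0.5541, 0.0277, 0.2279]
ee_rot: [[-0.175, 0.985, -0.004], [0.985, 0.175, 0.001], [0.001, -0.004, -1.0]]
force: [-0.8, 0.2, -0.2]
width: 0.002
```

```bash
cat > meas.py <<'E'
from h import *
import sys
c=camera("wrist");w=cloud(c);cv2.imwrite(f"pics/{sys.argv[1]}.png",c["color"][:,:,::-1])
t=w.reshape(-1,3);m=(np.hypot(t[:,0]-.551,t[:,1]-.031)<.055)&(t[:,2]>.055)&(t[:,2]<.062)
q=t[m];print("rim",len(q),cv2.minAreaRect(q[:,:2].astype(np.float32)),q[:,2].mean())
m=(np.hypot(t[:,0]-.551,t[:,1]-.031)<.025)&(t[:,2]>.034)&(t[:,2]<.046)
q=t[m];print("floor",len(q),cv2.minEnclosingCircle(q[:,:2].astype(np.float32)),q[:,2].mean())
s=get_state();print("TCP tip z",np.array(s["ee_rot"])[:,2].round(3),s["width"])
move([.551,.031,.075],Rt(0))
E
python3 meas.py w7
```

```text
rim 2125 ((0.5506211519241333, 0.03191510960459709), (0.05815351381897926, 0.05797787010669708), 10.190617561340332) 0.05804117647712123
floor 1515 ((0.5507588386535645, 0.03099600225687027), 0.022036656737327576) 0.040219631501481994
TCP tip z [-0.004 -0.001 -1.   ] 0.0014956808346721956
dr [-0.0045, 0.0, -0.0039] travel cm [0.26, -0.16, 15.26] | t 10.7 [0.5537 0.0288 0.2276] j [-0.16  0.1   1.63 -0.    1.42 -0.34] F [-1.4 -0.3 -0.3] w 0.001
```

View pics/w7.png

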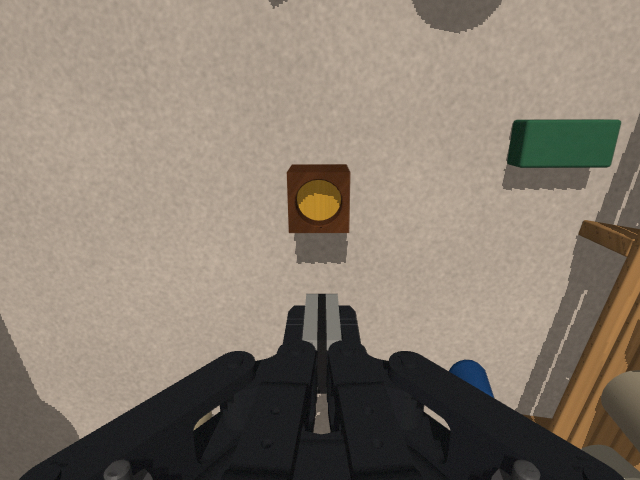

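Emit:
{"method": "servo_tool", "body": {"rows": [{"dr": [0,0,0],"travel": [0.1,0,3],"fingers": 1},{"dr": [-0.004,0,-0.004],"travel": [0.2,-0.1,6],"fingers": 1},{"dr": [-0.004,0,-0.004],"travel": [0.3,-0.2,9],"fingers": 1},{"dr": [-0.004,0,-0.004],"travel": [0.35,-0.2,12],"fingers": 1},{"dr": [-0.004,0,-0.004],"travel": [0.35,-0.2,14],"fingers": 1},{"dr": [-0.004,0,-0.004],"travel": [0.35,-0.2,15.2],"fingers": 1},{"dr": [-0.004,0,-0.004],"travel": [0.35,-0.2,15.2],"fingers": 1}]}}

```text
t: 11.4
eef_pos: [0.5482, 0.033, 0.0731]
ee_rot: [[-0.182, 0.983, -0.006], [0.983, 0.182, 0.0], [0.001, -0.006, -1.0]]
force: [-0.4, 0.5, 0.3]
width: 0.001
```

```bash
python3 meas.py w8
python3 - <<'E'
from h import *
c=camera("side");a=c["color"][220:310,240:360,::-1];b=cv2.resize(a,(800,600),interpolation=cv2.INTER_CUBIC);cv2.imwrite("pics/s8.png",b)
c=camera("scene");a=c["color"][190:280,260:380,::-1];b=cv2.resize(a,(800,600),interpolation=cv2.INTER_CUBIC);cv2.imwrite("pics/c8.png",b)
E
```

```text
rim 5064 ((0.550451397895813, 0.03163584694266319), (0.05829301476478577, 0.05913270264863968), 10.439355850219727) 0.05795526221754648
floor 3513 ((0.5506463646888733, 0.030807822942733765), 0.02208956703543663) 0.04028412999266169
TCP tip z [-0.003 -0.    -1.   ] 0.00436921803335826
dr [-0.0027, -0.0002, 0.0012] travel cm [-0.18, 0.11, -0.02] | t 11.45 [0.5496 0.0326 0.0748] j [-0.16  0.24  1.78 -0.    1.12 -0.34] F [ 0.7 -0.6 -0.2] w 0.004
```

View pics/w8.png

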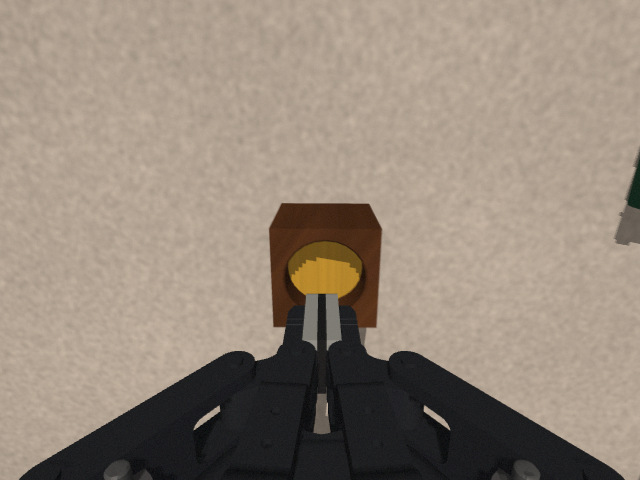

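View pics/s8.png

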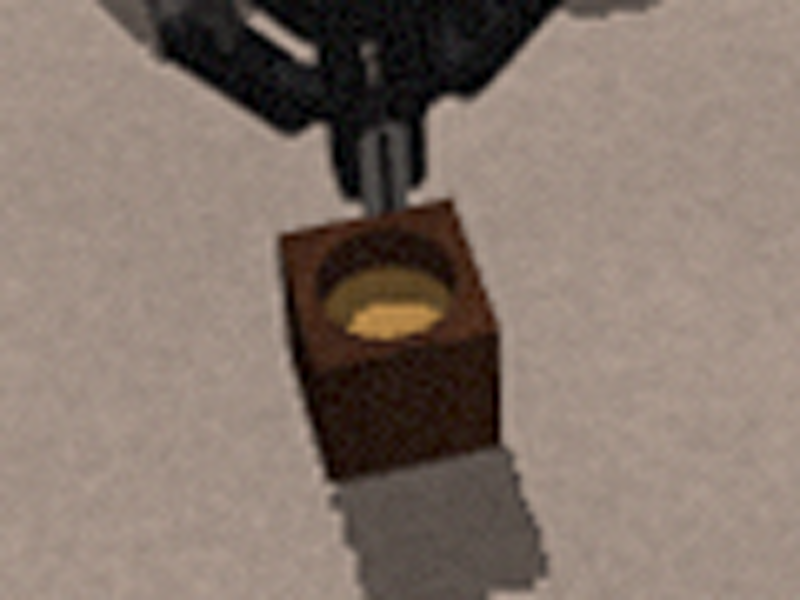

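View pics/c8.png

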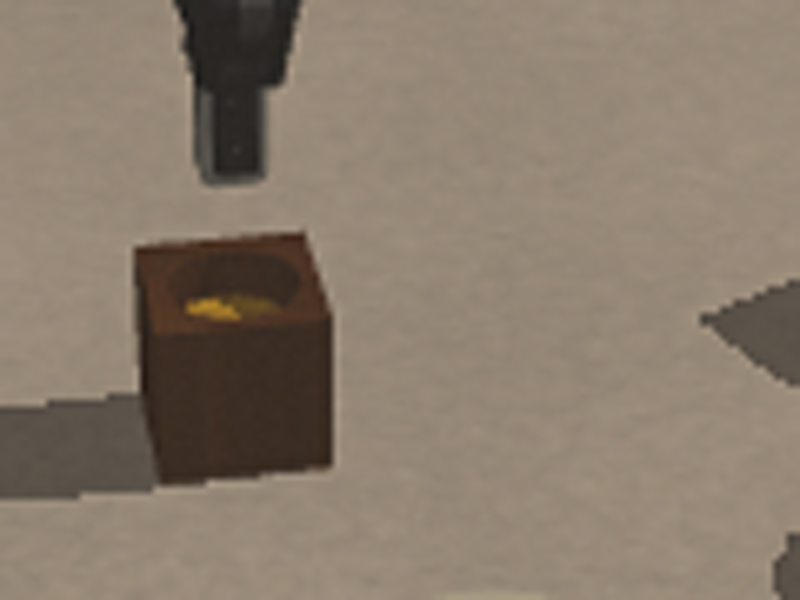

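The tips are slim and sit over the hole, with centring errors under 2 mm. I'll go down in steps, expecting contact near z = 0.040.

Emit:
{"method": "servo_tool", "body": {"rows": [{"dr": [-0.003,0,0],"travel": [-0.13,0.08,0],"fingers": 1},{"dr": [-0.003,0,0],"travel": [-0.13,0.08,0.8],"fingers": 1},{"dr": [-0.003,0,0],"travel": [-0.13,0.08,1.6],"fingers": 1},{"dr": [-0.003,0,0],"travel": [-0.13,0.08,2.4],"fingers": 1},{"dr": [-0.003,0,0],"travel": [-0.13,0.08,2.8],"fingers": 1},{"dr": [-0.003,0,0],"travel": [-0.13,0.08,2.8],"fingers": 1}]}}

```text
t: 12.15
eef_pos: [0.5514, 0.0309, 0.0475]
ee_rot: [[-0.181, 0.983, 0.002], [0.983, 0.181, 0.0], [-0.0, 0.002, -1.0]]
force: [-0.3, -0.0, 0.7]
width: 0.005
```

Emit:
{"method": "servo_tool", "body": {"rows": [{"dr": [0,0,0],"travel": [0,0,0.15],"fingers": 1},{"dr": [0,0,0],"travel": [0,0,0.3],"fingers": 1},{"dr": [0,0,0],"travel": [0,0,0.4],"fingers": 1},{"dr": [0,0,0],"travel": [0,0,0.4],"fingers": 1}]}}

```text
t: 12.55
eef_pos: [0.5515, 0.031, 0.0435]
ee_rot: [[-0.181, 0.983, 0.002], [0.983, 0.181, 0.0], [-0.0, 0.002, -1.0]]
force: [0.9, -0.8, -0.9]
width: -0.001
```

Emit:
{"method": "servo_tool", "body": {"rows": [{"dr": [0,0,0],"travel": [0,0,0.12],"fingers": 1},{"dr": [0,0,0],"travel": [0,0,0.24],"fingers": 1},{"dr": [0,0,0],"travel": [0,0,0.3],"fingers": 1}]}}

```text
t: 12.85
eef_pos: [0.5514, 0.031, 0.0404]
ee_rot: [[-0.181, 0.983, 0.002], [0.983, 0.181, 0.0], [-0.0, 0.002, -1.0]]
force: [0.2, 0.2, 0.2]
width: 0.001
```

Emit:
{"method": "servo_tool", "body": {"rows": [{"dr": [0,0,0],"travel": [0,0,0.07],"fingers": 1},{"dr": [0,0,0],"travel": [0,0,0.07],"fingers": 1}]}}

```text
t: 13.05
eef_pos: [0.5513, 0.031, 0.0396]
ee_rot: [[-0.181, 0.983, 0.002], [0.983, 0.181, 0.0], [-0.0, 0.002, -1.0]]
force: [0.3, -0.2, 0.3]
width: -0.003
```

Emit:
{"method": "servo_tool", "body": {"rows": [{"dr": [0,0,0],"travel": [0,0,0.07],"fingers": 1},{"dr": [0,0,0],"travel": [0,0,0.1],"fingers": 1},{"dr": [0,0,0],"travel": [0,0,0.1],"fingers": 1}]}}

```text
t: 13.35
eef_pos: [0.5512, 0.031, 0.0385]
ee_rot: [[-0.181, 0.983, 0.002], [0.983, 0.181, 0.0], [-0.0, 0.002, -1.0]]
force: [-0.2, 0.5, -0.4]
width: -0.002
```

Emit:
{"method": "servo_tool", "body": {"rows": [{"dr": [0,0,0],"travel": [0,0,0.07],"fingers": 1},{"dr": [0,0,0],"travel": [0,0,0.1],"fingers": 1},{"dr": [0,0,0],"travel": [0,0,0.1],"fingers": 1}]}}

```text
t: 13.65
eef_pos: [0.5512, 0.031, 0.0374]
ee_rot: [[-0.181, 0.983, 0.001], [0.983, 0.181, 0.0], [0.0, 0.002, -1.0]]
force: [-0.5, -0.1, 0.2]
width: -0.003
```

Emit:
{"method": "servo_tool", "body": {"rows": [{"dr": [0,0,0],"travel": [0,0,0.07],"fingers": 1},{"dr": [0,0,0],"travel": [0,0,0.1],"fingers": 1},{"dr": [0,0,0],"travel": [0,0,0.1],"fingers": 1}]}}

```text
t: 13.95
eef_pos: [0.5511, 0.0311, 0.0363]
ee_rot: [[-0.181, 0.983, 0.001], [0.983, 0.181, 0.0], [0.0, 0.001, -1.0]]
force: [-1.1, -0.3, 0.0]
width: 0.003
```

Run:
```python
from h import *
c=camera("side");a=c["color"][220:310,240:360,::-1];b=cv2.resize(a,(800,600),interpolation=cv2.INTER_CUBIC);cv2.imwrite("pics/s9.png",b)
s=get_state();print(s["eef_pos"],s["force"])
```

```text
[0.55116909 0.03101672 0.03639843] [-0.09420005  0.03595696  0.2854225 ]
```

View pics/s9.png

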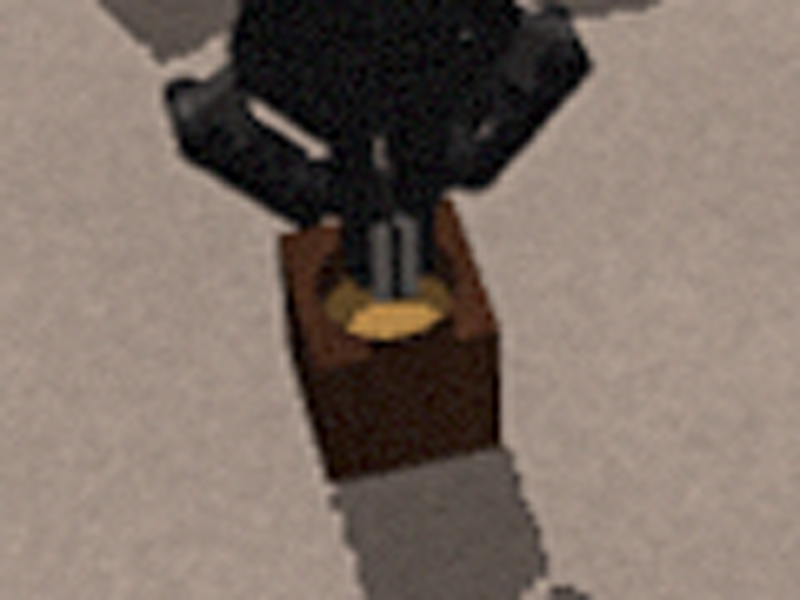

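Run:
```python
from h import *
s=get_state();p=np.array(s["eef_pos"]);R=np.array(s["ee_rot"])
c=camera("side");w=cloud(c)
Ti=np.linalg.inv(c["T"])
def pr(X):
    q=Ti[:3,:3]@X+Ti[:3,3];q=c["K"]@q;return (q[:2]/q[2]).round(1), ((q[:2]/q[2]-[240,220])*6.667).round()
for d in(0,.005,.01,.015):print(d,pr(p-R[:,0]*.011-R[:,2]*d))
for v in range(250,272,2):
    u=299;print(v,u,w[v,u].round(4),c["color"][v,u], w[v,297].round(4),w[v,301].round(4))
```

```text
0 (array([300.5, 272.4]), array([404., 350.]))
0.005 (array([300.4, 270.9]), array([403., 339.]))
0.01 (array([300.3, 269.4]), array([402., 329.]))
0.015 (array([300.2, 267.8]), array([402., 319.]))
250 299 [0.5527 0.0213 0.1046] [14 18 16] [0.5487 0.0186 0.108 ] [0.5566 0.0197 0.1059]
252 299 [0.5525 0.0226 0.0974] [53 52 51] [0.5484 0.0193 0.1014] [0.5564 0.021  0.0986]
254 299 [0.5522 0.0196 0.0947] [18 16 22] [0.5482 0.0204 0.0943] [0.5563 0.0224 0.0912]
256 299 [0.552  0.02   0.0883] [18 21 20] [0.5479 0.0191 0.0897] [0.556  0.0204 0.0873]
258 299 [0.5517 0.0195 0.0829] [20 21 19] [0.5477 0.0197 0.083 ] [0.5558 0.0206 0.0811]
260 299 [0.5515 0.0218 0.0742] [22 21 19] [0.5474 0.0197 0.077 ] [0.5556 0.0215 0.074 ]
262 299 [0.5512 0.0194 0.0707] [19 15 15] [0.5471 0.0178 0.073 ] [0.5554 0.0225 0.0668]
264 299 [0.551  0.0196 0.0643] [38 34 30] [0.5469 0.0191 0.0654] [0.5552 0.0231 0.0598]
266 299 [0.5511 0.0346 0.0407] [187 138  76] [0.5469 0.0372 0.0382] [0.5553 0.0358 0.0388]
268 299 [0.5507 0.0305 0.0391] [178 132  73] [0.5465 0.031  0.0389] [0.5549 0.0309 0.0381]
270 299 [0.5504 0.0244 0.0397] [97 70 34] [0.5462 0.0226 0.0424] [0.5541 0.0082 0.0583]
```

The depth image puts the finger ends at about z ≈ 0.06, so the visible tips are well above the reported TCP. That fits with no contact yet. I'll keep feeling downward and check the tip height independently.

Emit:
{"method": "servo_tool", "body": {"rows": [{"dr": [0,0,0],"travel": [0,0,0.15],"fingers": 1},{"dr": [0,0,0],"travel": [0,0,0.3],"fingers": 1},{"dr": [0,0,0],"travel": [0,0,0.3],"fingers": 1}]}}

```text
t: 14.35
eef_pos: [0.5509, 0.031, 0.0331]
ee_rot: [[-0.181, 0.983, 0.001], [0.983, 0.181, 0.0], [0.0, 0.001, -1.0]]
force: [0.1, -0.1, 0.4]
width: 0.001
```

Run:
```python
from h import *
s=get_state();p=np.array(s["eef_pos"]);print(p,s["force"])
c=camera("scene");w=cloud(c);cv2.imwrite("pics/c10.png",cv2.resize(c["color"][190:280,260:380,::-1],(800,600),interpolation=cv2.INTER_CUBIC))
for v in range(200,236,2):
    print(v,[ (w[v,u].round(3).tolist(),int(c["color"][v,u].sum())) for u in(293,296,299)])
```

```text
[0.5509388  0.03104354 0.03309075] [ 0.13043188 -0.10807144  0.44007584]
200 [([0.593, 0.032, 0.158], 113), ([0.589, 0.038, 0.156], 208), ([0.59, 0.044, 0.156], 109)]
202 [([0.585, 0.031, 0.149], 113), ([0.596, 0.038, 0.154], 209), ([0.582, 0.043, 0.148], 126)]
204 [([0.583, 0.031, 0.143], 118), ([0.601, 0.038, 0.153], 205), ([0.601, 0.044, 0.153], 155)]
206 [([0.578, 0.031, 0.136], 115), ([0.601, 0.038, 0.148], 210), ([0.605, 0.044, 0.15], 213)]
208 [([0.612, 0.032, 0.149], 137), ([0.611, 0.038, 0.149], 206), ([0.607, 0.044, 0.147], 207)]
210 [([0.613, 0.032, 0.145], 131), ([0.611, 0.038, 0.144], 176), ([0.612, 0.044, 0.145], 164)]
212 [([0.612, 0.032, 0.14], 119), ([0.61, 0.038, 0.139], 147), ([0.61, 0.044, 0.14], 145)]
214 [([0.606, 0.032, 0.133], 118), ([0.604, 0.038, 0.132], 139), ([0.603, 0.044, 0.131], 128)]
216 [([0.599, 0.031, 0.124], 117), ([0.598, 0.037, 0.124], 115), ([0.597, 0.043, 0.123], 114)]
218 [([0.593, 0.031, 0.116], 132), ([0.58, 0.037, 0.109], 125), ([0.583, 0.043, 0.111], 124)]
220 [([0.584, 0.03, 0.107], 122), ([0.581, 0.036, 0.105], 116), ([0.581, 0.043, 0.105], 123)]
222 [([0.566, 0.029, 0.092], 120), ([0.561, 0.036, 0.089], 120), ([0.555, 0.042, 0.085], 297)]
224 [([0.565, 0.029, 0.086], 120), ([0.564, 0.036, 0.086], 112), ([0.559, 0.042, 0.083], 295)]
226 [([0.565, 0.029, 0.081], 120), ([0.564, 0.036, 0.081], 122), ([0.553, 0.042, 0.074], 226)]
228 [([0.565, 0.029, 0.076], 120), ([0.563, 0.035, 0.075], 126), ([0.556, 0.042, 0.071], 247)]
230 [([0.562, 0.029, 0.07], 124), ([0.562, 0.035, 0.069], 119), ([0.555, 0.042, 0.066], 249)]
232 [([0.565, 0.029, 0.067], 118), ([0.563, 0.035, 0.065], 122), ([0.559, 0.042, 0.063], 244)]
234 [([0.559, 0.028, 0.058], 243), ([0.556, 0.035, 0.056], 247), ([0.531, 0.041, 0.041], 145)]
```

View pics/c10.png

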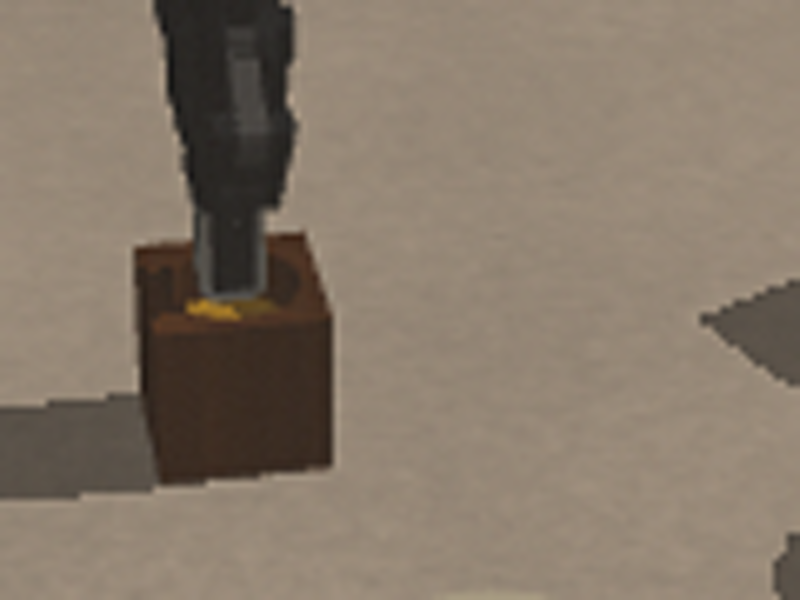

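Both fixed cameras agree that the real fingertips are about 23 mm behind the reported TCP: TCP z 0.033, tips z ≈ 0.056, centred in the hole. So I expect contact near TCP z ≈ 0.017. I'll keep going.

Emit:
{"method": "servo_tool", "body": {"rows": [{"dr": [0,0,0],"travel": [0,0,0.3],"fingers": 1},{"dr": [0,0,0],"travel": [0,0,0.6],"fingers": 1},{"dr": [0,0,0],"travel": [0,0,0.9],"fingers": 1},{"dr": [0,0,0],"travel": [0,0,0.9],"fingers": 1}]}}

```text
t: 14.8
eef_pos: [0.5505, 0.0311, 0.0235]
ee_rot: [[-0.181, 0.983, -0.0], [0.983, 0.181, 0.001], [0.001, -0.0, -1.0]]
force: [0.1, 0.3, 0.6]
width: -0.002
```

Emit:
{"method": "servo_tool", "body": {"rows": [{"dr": [0,0,0],"travel": [0,0,0.1],"fingers": 1},{"dr": [0,0,0],"travel": [0,0,0.2],"fingers": 1},{"dr": [0,0,0],"travel": [0,0,0.2],"fingers": 1}]}}

```text
t: 15.1
eef_pos: [0.5504, 0.0311, 0.0214]
ee_rot: [[-0.181, 0.983, -0.0], [0.983, 0.181, 0.001], [0.001, -0.0, -1.0]]
force: [-0.5, 0.2, -0.1]
width: 0.001
```

Emit:
{"method": "servo_tool", "body": {"rows": [{"dr": [0,0,0],"travel": [0,0,0.1],"fingers": 1},{"dr": [0,0,0],"travel": [0,0,0.2],"fingers": 1},{"dr": [0,0,0],"travel": [0,0,0.2],"fingers": 1}]}}

```text
t: 15.4
eef_pos: [0.5502, 0.0312, 0.0192]
ee_rot: [[-0.181, 0.983, -0.001], [0.983, 0.181, 0.001], [0.001, -0.001, -1.0]]
force: [0.1, -0.1, 0.1]
width: -0.001
```

Emit:
{"method": "servo_tool", "body": {"rows": [{"dr": [0,0,0],"travel": [0,0,0.08],"fingers": 1},{"dr": [0,0,0],"travel": [0,0,0.12],"fingers": 1},{"dr": [0,0,0],"travel": [0,0,0.12],"fingers": 1}]}}

```text
t: 15.7
eef_pos: [0.5502, 0.0312, 0.0179]
ee_rot: [[-0.181, 0.983, -0.001], [0.983, 0.181, 0.001], [0.001, -0.001, -1.0]]
force: [0.0, -0.4, -0.3]
width: -0.002
```

Emit:
{"method": "servo_tool", "body": {"rows": [{"dr": [0,0,0],"travel": [0,0,0.08],"fingers": 1},{"dr": [0,0,0],"travel": [0,0,0.12],"fingers": 1},{"dr": [0,0,0],"travel": [0,0,0.12],"fingers": 1}]}}

```text
t: 16.0
eef_pos: [0.5503, 0.0312, 0.0177]
ee_rot: [[-0.181, 0.983, -0.001], [0.983, 0.181, 0.001], [0.001, -0.001, -1.0]]
force: [-3.9, -0.5, 8.2]
width: 0.004
```

Emit:
{"method": "servo_tool", "body": {"rows": [{"dr": [0,0,0],"travel": [0,0,0.08],"fingers": 1},{"dr": [0,0,0],"travel": [0,0,0.1],"fingers": 1},{"dr": [0,0,0],"travel": [0,0,0.1],"fingers": 1}]}}

```text
t: 16.3
eef_pos: [0.5503, 0.0312, 0.0178]
ee_rot: [[-0.181, 0.983, -0.001], [0.983, 0.181, 0.0], [0.001, -0.001, -1.0]]
force: [-4.5, 0.8, 8.1]
width: 0.0
```

That is firm contact: 8 N at TCP z = 0.0178, stopped. With the ~22.5 mm tip offset, the tips are at z ≈ 0.040, the brass floor. A picture will confirm it.

Run:
```python
from h import *
c=camera("side");a=c["color"][220:310,240:360,::-1];A=cv2.resize(a,(400,300),interpolation=cv2.INTER_CUBIC)
c=camera("scene");a=c["color"][190:280,260:380,::-1];B=cv2.resize(a,(400,300),interpolation=cv2.INTER_CUBIC)
cv2.imwrite("pics/f.png",np.hstack([A,B]))
print(get_state()["force"])
```

```text
[-5.27084263  1.55638165  7.26381059]
```

View pics/f.png

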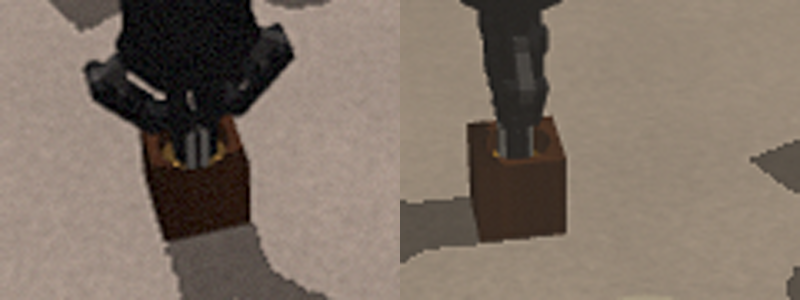

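Both views show the fingertips down in the hole, left at (198,160) and right at (517,150), with the block unmoved. I'll withdraw and open.

Emit:
{"method": "servo_tool", "body": {"rows": [{"dr": [0,0,0],"travel": [0,0,-1],"fingers": 1},{"dr": [0,0,0],"travel": [0,0,-3],"fingers": 1},{"dr": [0,0,0],"travel": [0,0,-6],"fingers": 1},{"dr": [0,0,0],"travel": [0,0,-9],"fingers": 0.5},{"dr": [0,0,0],"travel": [0,0,-11],"fingers": 0},{"dr": [0,0,0],"travel": [0,0,-12],"fingers": 0},{"dr": [0,0,0],"travel": [0,0,-12],"fingers": 0},{"dr": [0,0,0],"travel": [0,0,-12],"fingers": 0}]}}

```text
t: 17.2
eef_pos: [0.5499, 0.0312, 0.1368]
ee_rot: [[-0.182, 0.983, -0.003], [0.983, 0.182, 0.001], [0.001, -0.003, -1.0]]
force: [-0.8, 0.6, -2.0]
width: 0.848
```

```bash
python3 meas.py w11; python3 -c "
from h import *
move([.5506,.0316,-.012],Rt(0))"
```

```text
rim 3797 ((0.5505461692810059, 0.03157598897814751), (0.05811850354075432, 0.058901168406009674), 10.389389038085938) 0.05797120374937541
floor 2471 ((0.5506118535995483, 0.031085802242159843), 0.02208990417420864) 0.04028416705926
TCP tip z [-0.004  0.001 -1.   ] 0.9297360196250208
dr [-0.0038, -0.0015, 0.001] travel cm [-0.06, 0.16, 6.13] | t 17.25 [0.5495 0.0313 0.1363] j [-0.16  0.17  1.74  0.    1.24 -0.35] F [-0.7  0.7 -0.7] w 0.93
dr [-0.0038, -0.0015, 0.001] travel cm [-0.01, 0.17, 14.83] | t 17.25 [0.5495 0.0313 0.1363] j [-0.16  0.17  1.74  0.    1.24 -0.35] F [-0.7  0.7 -0.7] w 0.93
```

View pics/w11.png

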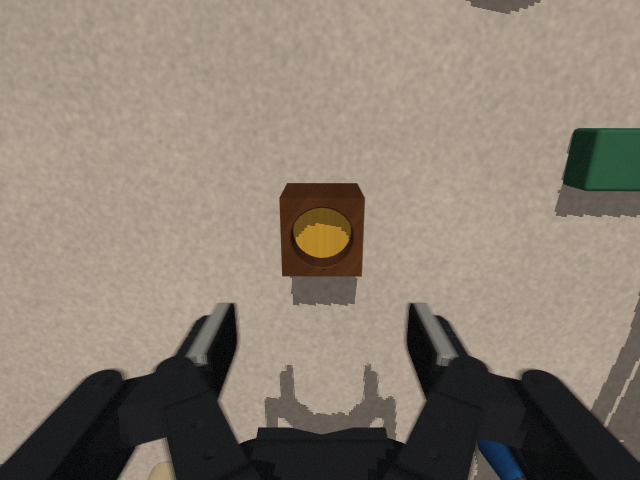

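The block at (322,232) is unmoved, its hole empty, and centred between the open jaws. I'll descend over it in two stages.

Emit:
{"method": "servo_tool", "body": {"rows": [{"dr": [-0.003,0,0],"travel": [0,0.1,2],"fingers": 0},{"dr": [-0.003,0,0],"travel": [0,0.15,5],"fingers": 0},{"dr": [-0.003,0,0],"travel": [0,0.15,8],"fingers": 0},{"dr": [-0.003,0,0],"travel": [0,0.15,10],"fingers": 0},{"dr": [-0.003,0,0],"travel": [0,0.15,11.5],"fingers": 0},{"dr": [-0.003,0,0],"travel": [0,0.15,12.5],"fingers": 0},{"dr": [-0.003,0,0],"travel": [0,0.15,12.5],"fingers": 0}]}}

```text
t: 17.95
eef_pos: [0.5492, 0.0318, 0.0096]
ee_rot: [[-0.181, 0.983, -0.004], [0.983, 0.181, 0.002], [0.003, -0.004, -1.0]]
force: [0.1, 0.2, -0.1]
width: 0.997
```

Emit:
{"method": "servo_tool", "body": {"rows": [{"dr": [0,0,0],"travel": [0,0,0.5],"fingers": 0},{"dr": [0,0,0],"travel": [0,0,1],"fingers": 0},{"dr": [0,0,0],"travel": [0,0,1.5],"fingers": 0},{"dr": [0,0,0],"travel": [0,0,1.5],"fingers": 0}]}}

```text
t: 18.35
eef_pos: [0.5487, 0.0319, -0.0059]
ee_rot: [[-0.181, 0.983, -0.005], [0.983, 0.181, 0.002], [0.003, -0.005, -1.0]]
force: [0.8, -0.5, -0.4]
width: 0.997
```

Run:
```python
from h import *
c=camera("side");a=c["color"][220:310,240:360,::-1];A=cv2.resize(a,(400,300),interpolation=cv2.INTER_CUBIC)
c=camera("scene");a=c["color"][190:280,260:380,::-1];B=cv2.resize(a,(400,300),interpolation=cv2.INTER_CUBIC)
cv2.imwrite("pics/g.png",np.hstack([A,B]))
move([.5506,.0316,-.012],Rt(0))
```

```text
dr [-0.0036, -0.0025, 0.001] travel cm [-0.05, 0.13, 0.67] | t 18.45 [ 0.5492  0.0319 -0.0053] j [-0.16  0.37  1.81  0.    0.97 -0.35] F [ 0.3  0.2 -0.4] w 0.996
```

View pics/g.png

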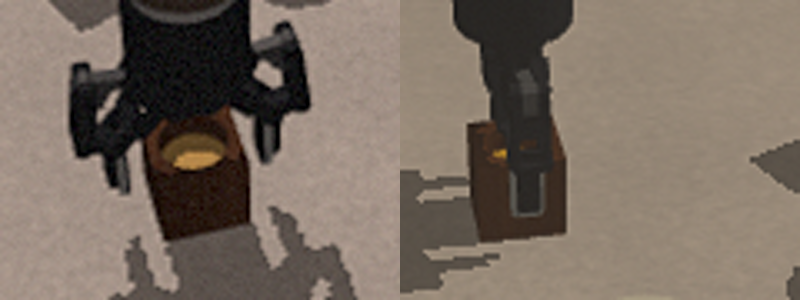

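The pads straddle the block's side faces at mid-height. I'll close.

Emit:
{"method": "servo_tool", "body": {"rows": [{"dr": [-0.004,-0.002,0],"travel": [0,0.13,0.3],"fingers": 0},{"dr": [-0.004,-0.002,0],"travel": [0,0.13,0.3],"fingers": 0.3},{"dr": [-0.004,-0.002,0],"travel": [0,0.13,0.3],"fingers": 1},{"dr": [-0.004,-0.002,0],"travel": [0,0.13,0.3],"fingers": 1},{"dr": [-0.004,-0.002,0],"travel": [0,0.13,0.3],"fingers": 1},{"dr": [-0.004,-0.002,0],"travel": [0,0.13,0.3],"fingers": 1},{"dr": [-0.004,-0.002,0],"travel": [0,0.13,0.3],"fingers": 1}], "squeeze": 60}}

```text
t: 19.15
eef_pos: [0.5508, 0.0321, -0.008]
ee_rot: [[-0.181, 0.983, 0.001], [0.983, 0.181, 0.001], [0.0, 0.001, -1.0]]
force: [-0.1, -0.0, 1.8]
width: 0.676
```

Emit:
{"method": "servo_tool", "body": {"rows": [{"dr": [0,0,0],"travel": [0,0,-1],"fingers": 1},{"dr": [0,0,0],"travel": [0,0,-3],"fingers": 1},{"dr": [0,0,0],"travel": [0,0,-6],"fingers": 1},{"dr": [0,0,0],"travel": [0,0,-9],"fingers": 1},{"dr": [0,0,0],"travel": [0,0,-12],"fingers": 1},{"dr": [0,0,0],"travel": [0,0,-15],"fingers": 1},{"dr": [0,0,0],"travel": [0,0,-17],"fingers": 1},{"dr": [0,0,0],"travel": [0,0,-17],"fingers": 1}]}}

```text
t: 19.95
eef_pos: [0.5527, 0.0317, 0.1658]
ee_rot: [[-0.182, 0.983, 0.008], [0.983, 0.182, -0.001], [-0.002, 0.007, -1.0]]
force: [0.2, -0.2, -0.8]
width: 0.673
```

Run:
```python
from h import *
I=[]
for n in("side","scene"):
    c=camera(n);w=cloud(c);I.append(cv2.resize(c["color"][:,:,::-1],(400,300)))
cv2.imwrite("pics/h.png",np.hstack(I))
s=get_state();print(np.array(s["ee_rot"]).round(4).tolist(),s["qvel"])
move(np.array(s["eef_pos"]),Rt(0))
c=camera("wrist");w=cloud(c);cv2.imwrite("pics/w12.png",c["color"][:,:,::-1])
t=w.reshape(-1,3);m=(np.hypot(t[:,0]-.55,t[:,1]-.031)<.05)&(t[:,2]>.17)&(t[:,2]<.25);q=t[m]
h=np.histogram(q[:,2],bins=np.arange(.17,.25,.005));print(h)
```

```text
[[-0.1814, 0.9834, 0.0004], [0.9834, 0.1814, 0.0006], [0.0005, 0.0005, -1.0]] [-0.00249945  0.02484498  0.02845004  0.00040829  0.00055495 -0.00040112]
dr [0.0005, -0.0005, 0.0009] travel cm [0.0, 0.0, 0.0] | t 20.05 [0.5502 0.032  0.1615] j [-0.16  0.14  1.72  0.    1.29 -0.34] F [-0.6  0.1 -1.6] w 0.673
(array([  470,   532,   571,   626,   695,   882,  1029,  6300,  4099,
        2999,  3274, 13149,  1134,  1812,  4828]), array([0.17 , 0.175, 0.18 , 0.185, 0.19 , 0.195, 0.2  , 0.205, 0.21 ,
       0.215, 0.22 , 0.225, 0.23 , 0.235, 0.24 , 0.245]))
```

View pics/h.png

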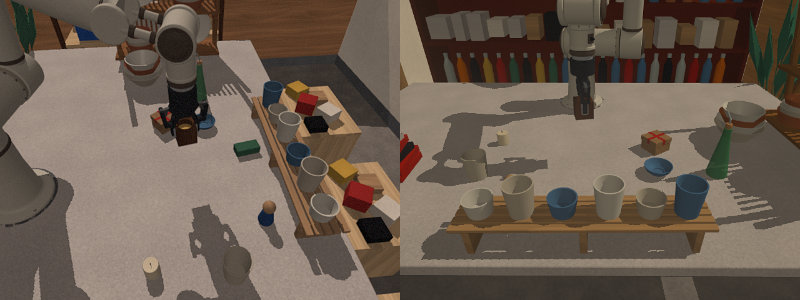

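View pics/w12.png

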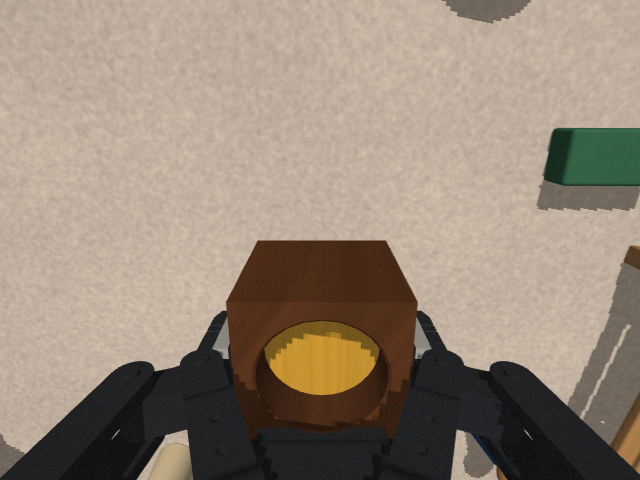

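The block is held with the rim at z ≈ 0.228, so its underside is about 0.17 m above the table, over open table. I'll let it settle, check level and stillness, and check that the other things haven't moved.

Emit:
{"method": "servo_tool", "body": {"rows": [{"dr": [0,0,0],"travel": [0,0,0],"fingers": 1},{"dr": [0,0,0],"travel": [0,0,0],"fingers": 1},{"dr": [0,0,0],"travel": [0,0,0],"fingers": 1},{"dr": [0,0,0],"travel": [0,0,0],"fingers": 1},{"dr": [0,0,0],"travel": [0,0,0],"fingers": 1},{"dr": [0,0,0],"travel": [0,0,0],"fingers": 1}]}}

```text
t: 20.7
eef_pos: [0.5495, 0.0321, 0.1604]
ee_rot: [[-0.181, 0.983, -0.002], [0.983, 0.181, 0.001], [0.001, -0.001, -1.0]]
force: [-0.8, -0.7, -1.6]
width: 0.674
```

Run:
```python
from h import *
c=camera("wrist");w=cloud(c);t=w.reshape(-1,3);col=c["color"].reshape(-1,3).astype(int)
m=(np.hypot(t[:,0]-.55,t[:,1]-.031)<.038)&(abs(t[:,2]-.2275)<.005)&(col[:,0]-col[:,2]>25)
q=t[m];A=np.c_[q[:,:2],np.ones(len(q))];k=np.linalg.lstsq(A,q[:,2],rcond=None)[0]
print("rim",len(q),q[:,2].mean(),"tilt deg",np.degrees(np.arctan(np.hypot(*k[:2]))))
s=get_state();print(s["t"],np.abs(s["qvel"]).max(),s["width"],s["force"])
P=np.vstack([cloud(camera(n)).reshape(-1,3) for n in("scene","side")])
for n,x0,x1,y0,y1 in(("candle",.38,.5,-.35,-.24),("box",.4,.55,.22,.37),("dish",.57,.7,.215,.345),("bottle",.58,.69,.42,.52),("cup",.6,.71,-.37,-.265),("brick",.71,.83,.08,.17),("doll",.73,.81,-.21,-.14)):
    r=P[(P[:,0]>x0)&(P[:,0]<x1)&(P[:,1]>y0)&(P[:,1]<y1)&(P[:,2]>.008)&(P[:,2]<.3)];print(n,r.min(0).round(3),r.max(0).round(3))
```

```text
rim 12577 0.22621379757685442 tilt deg 0.5393203758944847
20.75 0.0022345813240859306 0.6720234625511665 [-0.27625888  0.50803087 -1.02050375]
candle [ 0.416 -0.313  0.008] [ 0.465 -0.269  0.056]
box [0.42  0.243 0.008] [0.535 0.353 0.057]
dish [0.586 0.233 0.008] [0.683 0.327 0.035]
bottle [0.613 0.439 0.008] [0.672 0.504 0.225]
cup [ 0.615 -0.354  0.008] [ 0.695 -0.277  0.088]
brick [0.728 0.093 0.008] [0.823 0.153 0.034]
doll [ 0.749 -0.193  0.008] [ 0.793 -0.154  0.093]
```

The block is level to about 0.5° and still, and everything else is where it was. I'm handing in.

```bash
python3 -c "
from bench import *
print(job_done())"
```

```text
the job is handed in; nothing more can be done
None
```

The job is handed in at about 21 s. The candle block was stood hole-up, its hole felt to the brass bottom, and it is now held level over the open table.

- **Turning over:** I gripped the block with the tool tilted, turned it 90° about the jaw axis and set it down hole-up near (0.55, 0.03).
- **Feeling the hole:** The closed fingertips met the bottom with about 8 N. The cameras showed them inside an empty hole, and the block stayed put.
- **Holding:** I picked it up again from above with 60 N. The last checks put the rim at z ≈ 0.226, so the underside is about 0.17 m above the table, with a tilt of about 0.5° and the arm still.
- **Other things:** The seven other objects measured within 1–3 mm of where they started. The bottle's near edge alone read 12 mm different; its far edge and height are unchanged. I put this down to a different view past the arm, but didn't confirm it.

**One disagreement:** The reported TCP lay about 22 mm beyond the real shut fingertips. The floor contact came at TCP z = 0.018, not the expected 0.040. I found this from the depth images and confirmed it by touch. Because of this the first grip held only the block's edge region, though it did not slip; I allowed for the offset in the final grip.

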